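# Tip the offcuts through the bin's spring flap

### The job

Empty the pan of wood offcuts into the steel waste bin: push the bin's spring flap in with the open front end of the pan and rest the pan lightly on the sill of the opening, then, with the pan keeping the flap propped open, tip it until all four offcuts have slid through; draw the pan out so that the flap springs shut, and set the empty pan down flat on the bench. Do not disturb the whetstone, the tin or the gouge.

Things in the scene. Friction and masses are not known exactly. Their poses are not given: they have to be found in the camera images.
- pan: Bare sheet-metal pan 210 (x) x 126 mm (y), about 0.34 kg: walls 42 mm high at the sides and back (-x), none at the front (+x), 3 mm thick. Origin: centre of underside, z up. Open front starts turned roughly to the bin. Wood starts to slide in it at a tilt of 23 to 34 degrees (friction unknown beforehand): at 15 it stays, at 40 to 45 it should slide out; a shake frees one that hangs.
- pan_handle (a point): Centre of the pan's wooden crossbar handle: 18 x 18 mm square section, 120 mm long along the pan's y, at (-55, 0, 75) mm in the pan's frame, between two straps 20 mm wide that rise from the side walls to 86 mm above the underside. 63 mm between bar and pan floor. Axes as the pan's.
- pan_lip (a point): Middle of the pan's front edge, on the underside: (105, 0, 0) mm in the pan's frame. Axes as the pan's.
- bin: Grey steel waste bin, 210 deep (x) x 200 wide (y) x 229 mm high, fixed to the bench. Origin: centre of underside; z up. Its front looks to its -x, to mid-bench: upright wall to the sill at 135 mm, then a face leaning back 30 degrees from vertical, up to the flat roof, which begins 54 mm behind the front. In that face: the opening, 150 wide x 92 mm up the slope, shut by the flap. Hollow, 6 mm floor.
- sill (a point): Middle of the lower edge (rolled sill) of the bin's opening, at (-105, 0, 135) mm in the bin's frame. Axes as the bin's: the opening is entered along +x.
- hinge_line (a point): Middle of the flap's hinge line, along the bin's y at the upper edge of the opening: 46 mm further in (+x) and 80 mm higher than the sill. Axes as the bin's.
- flap (a joint): Angle of the bin's flap in rad: 0 shut (lying in the sloping face), growing as its lower edge swings inwards and up, at most 1.4. Bare steel plate 145 mm wide, 88 mm from hinge to free edge, 2.5 mm thick, 0.10 kg. A spring shuts it: about 1 N at its edge starts it, about 2 to 3 N holds it at 1 rad.
- flap_edge (a point): Middle of the flap's free lower edge; moves with the flap.
- offcut_block: Pale limewood offcut, block 36 x 27 x 23 mm, about 13 g; starts in the pan. Origin: centre of its underside as it starts.
- offcut_bar: Pale limewood offcut, bar 50 x 20 x 20 mm, about 12 g; starts in the pan. Origin: centre of its underside as it starts.
- offcut_slab: Pale limewood offcut, slab 40 x 34 x 14 mm, about 11 g; starts in the pan. Origin: centre of its underside as it starts.
- offcut_disc: Pale limewood offcut, end of a turned rod 34 mm in diameter and 18 mm high, about 10 g; starts in the pan, standing on its flat end. Origin: centre of its underside as it starts.
- whetstone: Bystander, loose: grey whetstone 180 x 50 mm set in a dark wooden tray 200 (x) x 65 (y) mm, 36 mm high in all. Origin: centre of its underside.
- wax_tin: Bystander, loose: round steel tin, 72 mm in diameter, 45 mm high, standing on the bench. Origin: centre of its underside.
- gouge: Bystander, loose: carving gouge lying on the bench along its x, wooden handle 24 mm thick and 115 mm long towards -x, steel blade to +x, 255 mm long in all. Origin: on the bench under the ferrule, close to mid-length.
There are look-alikes about, which are no part of the job. Of the things that look like the pan, the largest one is meant.

How it is judged:
By the outcome, as a careful person would: the job done as asked, in the order asked, and still so for the second after the job is handed in, with the robot touching nothing.
It also fails if it takes over 58 s, if anything falls off the work surface, if the arm or the gripper's body presses on something with over 40 N, if the wrist force passes 120 N, or if a joint passes its speed limit or range.

### The arm

A 6-joint arm with a two-finger parallel gripper is mounted at the origin on the work surface. World frame = base frame: x ahead of the robot, y to its left, z up, the work surface at z = 0. Lengths are in mm, angles in rad, forces in N, time in s.
With the tool pointing down it reaches from about 250 to 725 mm from the base axis. Payload 9.7 kg.
Tool frame: the origin (TCP) lies on the mounting face of the last link; the fingertips stand 173 mm ahead of it and the grasp point (between the pads) lies 155 mm ahead of it; z points along the fingers, y is the line along which they close (so a half turn about z gives the same grasp; the last joint's range is limited). The gripper opens to 85 mm and grips with 20 to 120 N. Pads are 22 mm wide; open, the fingers measure 114 mm over their backs; the gripper's body (76 mm by 85 mm) begins 54 mm behind the grasp point. The pads swing forward as they close: fully open they stand 13 mm farther back than shut.
Start: joints at [-1.202, 0.087, 0.176, 1.66, 0, 1.571], TCP at [198.27, -513.017, 404.684] pointing down, gripper open.
Joint ranges: [-3.13, 3.13], [-0.85, 1.81], [-1.15, 1.24], [-2.2, 2.28], [-1.44, 1.52], [-3.14, 3.14]. Speed limits (rad/s): [2.22, 2.22, 2.57, 3.14, 3.14, 3.14].

### API

Orientations are given as a unit quaternion [w, x, y, z].
In Python, from cell import env, eyes, job gives the robot as it stands.
- The arm moves only by the shell command python3 -m pendant 'ROWS' [FORCE]. ROWS is a JSON object of lists of equal length, an entry for each row: "xyz": the shift along the tool's x, y, z in m, a list of three; "turn": the turn, a rotation vector about the tool's x, y, z in degrees, a list of three; "hand": the finger opening in m, from 0 to 0.0854. In form: {"xyz": [[x, y, z], ...], "turn": [[wx, wy, wz], ...], "hand": [hand, ...]}. A call has 1 to 8 rows; each row shifts and turns the commanded pose from where the row before left it, along the tool's axes as they then stand; what a row does not reach is not made up. A row lasts 1/12 s, in which the tool goes at most 41.7 mm and 7.16 degrees, less where a joint would pass 70% of its speed; a pose out of reach is approached as far as the arm can. A call with a gripper value outside its range is refused whole. The fingers move at their own pace and stop on an object; FORCE is the grip in N (left out, the last holds). Time passes only in rows, so rows that do not move let the fingers close. It gives the time, the measured TCP pose, the force, the opening and the grip force at its end, in the units of the state.
- env.read_state(): the state, without advancing time (a new reading comes with each control period).
- eyes.snapshot(name): name is "scene" or "top" or "wrist"; returns the picture (400x640x3 uint8, red, green, blue); there is no depth.
- eyes.camera_params(name): a dict with "fx", "fy", "cx", "cy" (pixels), "R" (3x3) and "t" (3): a world point X has camera coordinates R X + t. Camera axes: x right, y down, z forward; pixel columns grow to the right and rows downward; lengths in mm; the calibration is good to about 2 mm. The wrist camera is an equidistant fisheye: a pixel r from the principal point sees the ray r / f radians off the axis. A picture is of the moment at which its call begins: read the wrist's pose just before it. camera_params takes no time and is no camera call; for the wrist camera it gives the pose at the moment of the call.
- job.job_done(): hands the job in; it is judged then, once.
The state is a dict: "time": time; "joint_pos": joint angles; "qd": joint speeds; "joint_torque": joint torques, N m; "ee_pos": TCP position; "orientation": TCP orientation; "wrist_force": force on the tool from outside, world axes, zero at the start; "torque": the same for the moment, N m; "width": finger opening in mm; "finger_force": force on a finger pad.
Only numpy, scipy, OpenCV 4.12 (cv2) and the standard library are available. Lean on these libraries where they do the work, as an engineer would, in place of code of your own. Each camera call takes 0.05 s, during which the arm holds its last target. There are 200 camera calls.

## Working session

There is one attempt and no reset: what is moved stays moved. The work goes in short steps, Python scripts to look and compute and a shell command to move; the robot and the scene stay as the last step left them, time stands still between calls to the robot, and variables do not carry over. Pictures are saved under pics/ and viewed, at most 10 in all, crops included, and the job is handed in when it is done.

```bash
ls; mkdir -p pics; python3 - <<'E'
from cell import env,eyes,job
import cv2,numpy as np
a=eyes.snapshot("scene");b=eyes.snapshot("top")
cv2.imwrite('pics/scene.png',a[:,:,::-1]);cv2.imwrite('pics/top.png',b[:,:,::-1])
for n in("scene","top","wrist"):
  p=eyes.camera_params(n);print(n,p["fx"],p["cx"],p["cy"],np.round(p["R"],3).tolist(),np.round(p["t"],1))
s=env.read_state();print(s)
E
```

```text
pics
scene 476.67979090749367 313.9678419850708 200.385933863103 [[0.118, 0.993, -0.017], [0.795, -0.104, -0.598], [-0.596, 0.057, -0.801]] [-102.2 -319.7 1602.8]
top 456.91451818417255 316.2628955485523 199.71307746912376 [[-0.007, -1.0, -0.022], [-0.994, 0.01, -0.111], [0.111, 0.021, -0.994]] [  79.3  538.7 1133.2]
wrist 309.70691628693146 323.40598870957683 196.64488517990011 [[0.361, -0.933, -0.002], [-0.883, -0.342, 0.321], [-0.3, -0.114, -0.947]] [-549.3  -41.4  382.4]
{'time': 0.1, 'joint_pos': array([-1.20199364e+00,  8.74049519e-02,  1.75201149e-01,  1.65979943e+00,
        2.08336000e-05,  1.57076504e+00]), 'qd': array([-0.00063382, -0.0006101 ,  0.00223686,  0.00149085,  0.00071516,
       -0.00143986]), 'joint_torque': array([-7.74133259e-04, -5.21561229e+01,  4.65653837e+01,  1.59864564e-02,
        3.27094511e-07, -5.06741443e-06]), 'ee_pos': array([ 198.27642692, -513.0166389 ,  404.04763455]), 'orientation': array([-5.95136106e-04,  9.83043149e-01,  1.83373397e-01, -1.00398905e-04]), 'wrist_force': array([-0.26635542,  0.64137768, -0.42994324]), 'torque': array([-0.05738932,  0.02722085,  0.02098654]), 'finger_force': 0.0, 'width': 85.7100469774732}
```

View pics/scene.png

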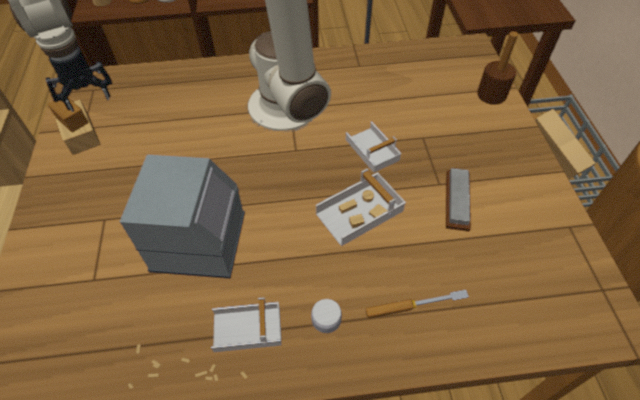

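View pics/top.png

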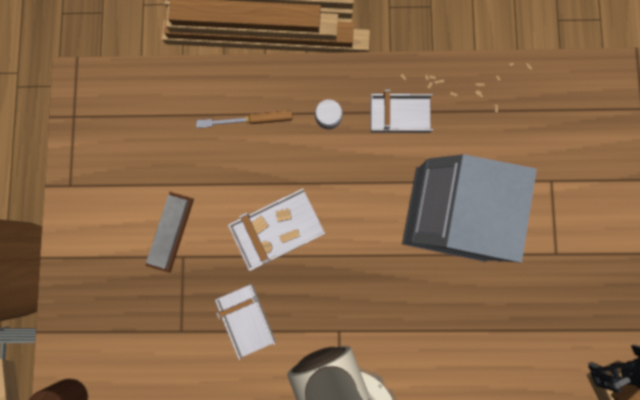

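The scene view shows the big pan with offcuts at (360,207), the bin at (187,215), and two decoy pans at (247,327) and (373,147). In the top view, the pan is at (277,229), the bin at (470,208), the tin at (329,113), the gouge at (245,120) and the whetstone at (170,232). Next I'll enlarge the pan and bin in both views.

```bash
cat > h.py <<'E'
from cell import env,eyes,job
import cv2,numpy as np
from scipy.spatial.transform import Rotation as Rn
def ray(n,uv):
    p=eyes.camera_params(n);R=np.array(p["R"]);t=np.array(p["t"])
    x=(uv[0]-p["cx"])/p["fx"];y=(uv[1]-p["cy"])/p["fy"];d=np.array([x,y,1.])
    if n=="wrist":
        th=np.hypot(x,y);d=np.array([x/th*np.sin(th),y/th*np.sin(th),np.cos(th)]) if th>1e-9 else np.array([0,0,1.])
    return -R.T@t, R.T@d
def onz(n,uv,z):
    o,d=ray(n,uv);return o+d*(z-o[2])/d[2]
def tri(a,b):
    (o1,d1),(o2,d2)=a,b
    s=np.linalg.lstsq(np.c_[d1,-d2],o2-o1,rcond=None)[0]
    p,q=o1+d1*s[0],o2+d2*s[1];return (p+q)/2,np.linalg.norm(p-q)
def tcp():
    s=env.read_state();q=s["orientation"];return s["ee_pos"],Rn.from_quat([q[1],q[2],q[3],q[0]]),s
def delta(p,R):
    """shift in tool axes (m) and turn (deg rotvec, tool axes) from now to pose p,R"""
    p0,R0,s=tcp();return np.round(R0.inv().apply(np.array(p)-p0)/1000,4),np.round((R0.inv()*R).as_rotvec(degrees=True),2)
E
python3 - <<'E'
import cv2,numpy as np
s=cv2.imread('pics/scene.png');t=cv2.imread('pics/top.png')
def c(i,x,y,w,h):return cv2.resize(i[y:y+h,x:x+w],(400,300),interpolation=cv2.INTER_CUBIC)
o=np.vstack([np.hstack([c(t,220,180,112,96-12),c(s,308,165,112,84)]),np.hstack([c(t,392,145,160,120),c(s,115,150,160,120)])])
cv2.imwrite('pics/c1.png',o)
E
```

```text
(no output)
```

View pics/c1.png

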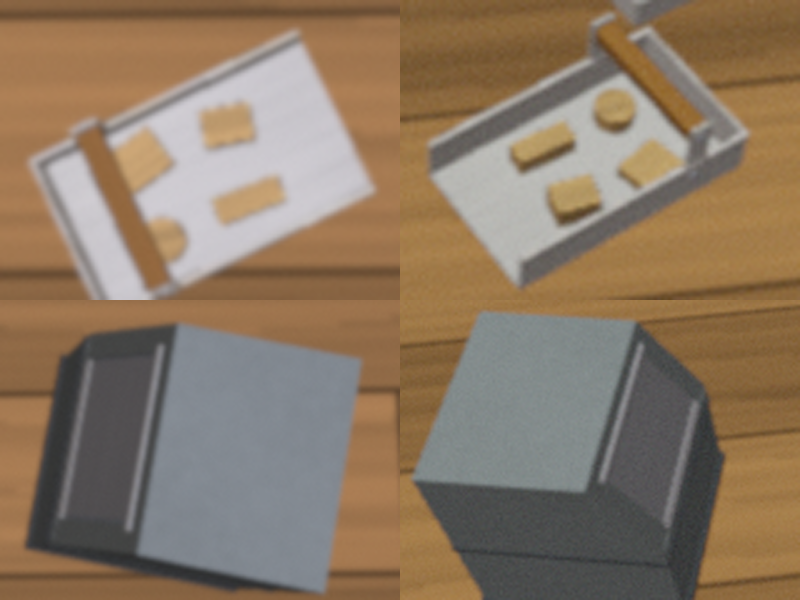

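The crops show the handle bar ends, front lip corners, roof corners and the light lines at the sill and hinge clearly in both views. I'll triangulate them.

```bash
python3 - <<'E'
from h import *
T=lambda x,y,b:(392+.4*(x+.5)-.5,145+.4*(y+.5)-.5) if b else (220+.28*(x+.5)-.5,180+.28*(y+.5)-.5)
S=lambda x,y,b:(115+.4*(x+.5)-.5,150+.4*(y+.5)-.5) if b else (308+.28*(x+.5)-.5,165+.28*(y+.5)-.5)
P={'hand+x':((92,130),(295,125),0),'hand-x':((155,288),(210,30),0),'lip-x':((375,188),(30,172),0),
'sill+x':((90,60),(267,225),1),'sill-x':((62,220),(297,102),1),'hin+x':((162,47),(201,182),1),'hin-x':((128,230),(241,45),1),
'rf+x':((178,23),(185,192),1),'rb+x':((360,58),(15,180),1),'rb-x':((325,292),(80,12),1),'rf-x':((137,253),(236,22),1)}
r={}
for k,(a,b,w) in P.items():
    X,e=tri(ray('top',T(*a,w)),ray('scene',S(*b,w)));r[k]=X;print(k,X.round(1),round(e,1))
ang=lambda v:np.degrees(np.arctan2(v[1],v[0])).round(1)
print('pan x dir from handle',ang(r['hand-x']-r['hand+x'])+90, 'bin', ang(r['rb-x']-r['rf-x']),ang(r['rb+x']-r['rf+x']),ang(r['rf+x']-r['rf-x'])-90,ang(r['rb+x']-r['rb-x'])-90,ang(r['sill+x']-r['sill-x'])-90)
print('lip corner +x z42',onz('top',T(300,33,0),42), 'z0',onz('top',T(375,188,0),0))
print('roof mean',sum(r[k] for k in('rf+x','rf-x','rb+x','rb-x'))/4,'sill',(r['sill+x']+r['sill-x'])/2,'hinge',(r['hin+x']+r['hin-x'])/2)
for n,uv,z in(('tin',(329,113),45),('stone',(170,232),36),('gouge handle',(270,117),12),('decoy small',(400,113),0),('decoy2',(245,322),0)):print(n,onz('top',uv,z).round())
E
```

```text
hand+x [495.3 246.9  83.6] 1.7
hand-x [388.1 204.5  72.5] 1.0
lip-x [457.3  54.4   5.8] 0.4
sill+x [ 597.4 -186.4  136.4] 0.9
sill-x [ 449.5 -156.3  132.5] 1.3
hin+x [ 594.3 -231.6  213. ] 0.0
hin-x [ 437.5 -196.9  214. ] 1.1
rf+x [ 612.4 -242.2  225.9] 0.1
rb+x [ 580.3 -392.8  226.6] 1.0
rb-x [ 384.8 -352.9  227. ] 0.3
rf-x [ 418.  -200.   226.4] 0.3
pan x dir from handle -68.4 bin -102.3 -102.0 -102.2 -101.5 -101.5
lip corner +x z42 [565.99208292 106.17703576  42.        ] z0 [457.56069446  54.21158388   0.        ]
roof mean [ 498.89674749 -296.95123619  226.4687495 ] sill [ 523.45274136 -171.34205313  134.43376456] hinge [ 515.89939157 -214.20730981  213.5052459 ]
tin [762.  40.  45.]
stone [460. 446.  36.]
gouge handle [763. 196.  12.]
decoy small [ 773. -149.    0.]
decoy2 [231. 259.   0.]
```

```bash
python3 -m pendant '{"xyz":[[0.02,-0.025,-0.02],[0.02,-0.025,-0.02]],"turn":[[0,0,6],[0,0,6]],"hand":[0.085,0.085]}' ; python3 -c "
from h import *
p,R,s=tcp();print(s['joint_pos'].round(3),R.as_matrix().round(2))"
```

```text
time: 0.27
ee_pos: [220.3, -453.1, 443.0]
orientation: [-0.002, 0.997, 0.076, -0.001]
wrist_force: [1.9, -0.1, 1.0]
width: 84.9
finger_force: 0.0
[-1.118 -0.003  0.158  1.736 -0.     1.871] [[ 0.99  0.15 -0.  ]
 [ 0.15 -0.99  0.  ]
 [-0.   -0.   -1.  ]]
```

```bash

for i in 1 2 3; do python3 -m pendant '{"xyz":[[0,0,0],[0,0,0],[0,0,0],[0,0,0],[0,0,0],[0,0,0],[0,0,0],[0,0,0]],"turn":[[0,0,-7],[0,0,-7],[0,0,-7],[0,0,-7],[0,0,-7],[0,0,-7],[0,0,-7],[0,0,-7]],"hand":[0.085,0.085,0.085,0.085,0.085,0.085,0.085,0.085]}' |sed -n 1,3p; done
for i in 1 2 3; do python3 -m pendant '{"xyz":[[-0.0076,0.0288,0.0039],[-0.0076,0.0288,0.0039],[-0.0076,0.0288,0.0039],[-0.0076,0.0288,0.0039],[-0.0076,0.0288,0.0039],[-0.0076,0.0288,0.0039],[-0.0076,0.0288,0.0039],[-0.0076,0.0288,0.0039]],"turn":[[0,0,0],[0,0,0],[0,0,0],[0,0,0],[0,0,0],[0,0,0],[0,0,0],[0,0,0]],"hand":[0.085,0.085,0.085,0.085,0.085,0.085,0.085,0.085]}'|sed -n 1,3p; done
python3 -m pendant '{"xyz":[[0,0,0],[0,0,0],[0,0,0],[0,0,0],[0,0,0]],"turn":[[0,0,-6.7],[0,0,-6.7],[0,0,-6.7],[0,0,-6.7],[0,0,0]],"hand":[0.085,0.085,0.085,0.085,0.085]}'
python3 - <<'E'
from h import *
np.set_printoptions(suppress=True)
p,R,s=tcp();print(s['joint_pos'].round(3),p.round(1),R.as_matrix().round(3))
w=eyes.camera_params('wrist');np.savez('w1.npz',**w)
a=eyes.snapshot('wrist');cv2.imwrite('pics/w1.png',a[:,:,::-1])
E
```

```text
time: 0.93
ee_pos: [220.7, -453.1, 444.3]
orientation: [-0.0, 0.841, 0.541, 0.0]
time: 1.6
ee_pos: [220.7, -453.2, 444.3]
orientation: [-0.0, 0.489, 0.872, 0.0]
time: 2.27
ee_pos: [220.7, -453.1, 444.3]
orientation: [-0.0, 0.022, 1.0, 0.0]
time: 2.93
ee_pos: [292.9, -224.7, 413.1]
orientation: [-0.0, 0.025, 1.0, 0.0]
time: 3.6
ee_pos: [365.2, 2.5, 382.0]
orientation: [0.0, 0.025, 1.0, -0.0]
time: 4.27
ee_pos: [437.5, 229.6, 350.5]
orientation: [-0.0, 0.025, 1.0, -0.0]
time: 4.68
ee_pos: [437.4, 228.2, 350.7]
orientation: [-0.0, -0.21, 0.978, -0.0]
wrist_force: [0.2, 0.5, 0.0]
width: 85.0
finger_force: 0.0
[ 0.481 -0.061 -0.078  1.555 -0.     0.058] [437.4 228.2 350.7] [[-0.912 -0.411 -0.001]
 [-0.411  0.912 -0.   ]
 [ 0.001 -0.    -1.   ]]
```

View pics/w1.png

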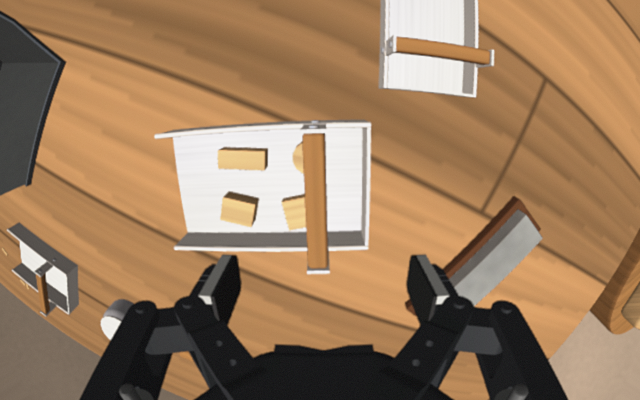

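The wrist view shows the bar from (314,133) to (317,270), already nearly centred between the fingers (the pads are at about x = 215 and 430). Its front lip corners are at about (172,137) and (180,248).

```bash
python3 - <<'E'
from h import *
np.set_printoptions(suppress=True)
im=cv2.imread('pics/w1.png')
hsv=cv2.cvtColor(im,cv2.COLOR_BGR2HSV)
m=np.zeros(im.shape[:2],np.uint8);m[130:275,300:332]=1
k=((hsv[...,1]>140)&(hsv[...,2]<215)&(m>0)).astype(np.uint8)
for y in(140,160,180,200,220,235,262):
    x=np.flatnonzero(k[y]);print(y,x.min(),x.max())
def wp(u,v,z):return onz('wrist',(u,v),z)
a,b=wp(314,134,84),wp(317.5,269,84)
print('z84',a.round(1),b.round(1),((a+b)/2).round(1),np.linalg.norm(a-b).round(1))
T=lambda x,y:(220+.28*(x+.5)-.5,180+.28*(y+.5)-.5)
S=lambda x,y:(308+.28*(x+.5)-.5,165+.28*(y+.5)-.5)
for n,t in(('top',T(155,288)),('scene',S(210,30))):print(n,[q if isinstance(q,float) else q.round(1) for q in tri(ray('wrist',(314,134)),ray(n,t))])
for n,t in(('top',T(92,130)),('scene',S(295,125))):print(n,[q if isinstance(q,float) else q.round(1) for q in tri(ray('wrist',(317.5,269)),ray(n,t))])
v=a-b;print('pan yaw',np.degrees(np.arctan2(v[1],v[0]))+90)
l,r=wp(173,138,3),wp(180,248,0);print('lip',l.round(1),r.round(1),((l+r)/2).round(1))
E
```

```text
140 304 323
160 304 324
180 306 324
200 306 324
220 307 325
235 307 326
262 309 326
z84 [392.4 200.3  84. ] [500.6 250.2  84. ] [446.5 225.3  84. ] 119.1
top [array([389. , 199.4, 108.6]), np.float64(0.8871462559492038)]
scene [array([393.4, 202. ,  79.3]), np.float64(3.1051789155396055)]
top [array([494.1, 245.8,  95.2]), np.float64(3.505069014805118)]
scene [array([498.1, 248. ,  87.9]), np.float64(2.5715060578054527)]
pan yaw -65.25056584364813
lip [465.6  57.3   3. ] [598.5 100.3   0. ] [532.   78.8   1.5]
```

```bash

python3 -m pendant '{"xyz":[[-0.0066,-0.0063,0.02],[0,0,0.025],[0,0,0.025],[0,0,0.02],[0,0,0.018],[0,0,0.012],[0,0,0],[0,0,0]],"turn":[[0,0,0],[0,0,0.5],[0,0,0],[0,0,0],[0,0,0],[0,0,0],[0,0,0],[0,0,0]],"hand":[0.085,0.085,0.085,0.085,0.085,0.085,0.085,0.05]}' 
python3 -m pendant '{"xyz":[[0,0,0],[0,0,0],[0,0,0],[0,0,0],[0,0,0],[0,0,0],[0,0,0],[0,0,0]],"turn":[[0,0,0],[0,0,0],[0,0,0],[0,0,0],[0,0,0],[0,0,0],[0,0,0],[0,0,0]],"hand":[0.03,0.02,0.005,0.005,0.005,0.005,0.005,0.005]}' 100
python3 - <<'E'
from h import *
np.set_printoptions(suppress=True)
p,R,s=tcp();print(s['joint_pos'].round(3),p.round(1),R.as_matrix().round(3))
E
```

```text
time: 5.4
ee_pos: [446.0, 224.9, 231.2]
orientation: [-0.0, -0.202, 0.979, -0.0]
wrist_force: [0.2, 0.4, 0.9]
width: 75.0
finger_force: 0.0
time: 6.07
ee_pos: [446.3, 225.1, 232.1]
orientation: [0.001, -0.203, 0.979, 0.0]
wrist_force: [-1.3, -0.3, 6.4]
width: 16.2
finger_force: 99.1
[ 0.467 -0.03  -0.277  1.322  0.     0.058] [446.3 225.1 232.1] [[-0.918 -0.397  0.002]
 [-0.397  0.918  0.001]
 [-0.002  0.    -1.   ]]
```

```bash

python3 -m pendant '{"xyz":[[0,0,-0.005],[0,0,-0.015],[0,0,-0.025],[0,0,-0.03],[0,0,-0.03],[0,0,-0.025],[0,0,-0.02],[0,0,-0.01]],"turn":[[0,0,0],[0,0,0],[0,0,0],[0,0,0],[0,0,0],[0,0,0],[0,0,0],[0,0,0]],"hand":[0.005,0.005,0.005,0.005,0.005,0.005,0.005,0.005]}' 
python3 -m pendant '{"xyz":[[0,0,0],[0,0,0],[0,0,0],[0,0,0],[0,0,0],[0,0,0],[0,0,0],[0,0,0]],"turn":[[0,0,2.7],[0,0,5],[0,0,5],[0,0,5],[0,0,5],[0,0,5],[0,0,5],[0,0,2.7]],"hand":[0.005,0.005,0.005,0.005,0.005,0.005,0.005,0.005]}' 
python3 -m pendant '{"xyz":[[-0.008,-0.007,0],[-0.016,-0.015,0],[-0.023,-0.022,0],[-0.028,-0.026,0],[-0.028,-0.026,0],[-0.024,-0.023,0],[-0.018,-0.016,0],[-0.010,-0.009,0]],"turn":[[0,0,0],[0,0,0],[0,0,0],[0,0,0],[0,0,0],[0,0,0],[0,0,0],[0,0,0]],"hand":[0.005,0.005,0.005,0.005,0.005,0.005,0.005,0.005]}' 
python3 -m pendant '{"xyz":[[-0.004,-0.003,0],[0,0,0]],"turn":[[0,0,0],[0,0,0]],"hand":[0.005,0.005]}' 
python3 - <<'E'
from h import *
np.set_printoptions(suppress=True)
p,R,s=tcp();print(s['joint_pos'].round(3),p.round(1),R.as_matrix().round(3))
a=eyes.snapshot('wrist');b=eyes.snapshot('scene');c=eyes.snapshot('top')
cv2.imwrite('pics/w2.png',a[:,:,::-1]);cv2.imwrite('pics/s2.png',b[:,:,::-1]);cv2.imwrite('pics/t2.png',c[:,:,::-1])
x=cv2.resize(b[130:290,110:430],(800,400))[:,:,::-1]
cv2.imwrite('pics/w2v.png',np.vstack([np.hstack([a[:300,:400,::-1],c[100:400,240:640,::-1]]),cv2.resize(b[130:280,110:510],(800,300))[:,:,::-1]]))
E
```

```text
time: 6.73
ee_pos: [446.0, 225.0, 393.6]
orientation: [0.001, -0.203, 0.979, 0.0]
wrist_force: [-0.2, 0.5, -3.5]
width: 16.2
finger_force: 97.9
time: 7.4
ee_pos: [446.0, 225.0, 389.9]
orientation: [-0.001, 0.107, 0.994, -0.001]
wrist_force: [-0.5, -0.6, -2.8]
width: 16.2
finger_force: 97.8
time: 8.07
ee_pos: [569.2, 49.0, 389.7]
orientation: [-0.001, 0.105, 0.994, -0.0]
wrist_force: [0.1, 0.5, -3.5]
width: 15.9
finger_force: 97.8
time: 8.23
ee_pos: [571.6, 47.4, 390.2]
orientation: [-0.001, 0.105, 0.995, -0.0]
wrist_force: [-1.2, 0.1, -3.4]
width: 16.3
finger_force: 97.8
[0.083 0.14  0.206 1.638 0.    0.292] [571.6  47.4 390.2] [[-0.978  0.208 -0.002]
 [ 0.208  0.978  0.   ]
 [ 0.001 -0.    -1.   ]]
```

View pics/w2v.png

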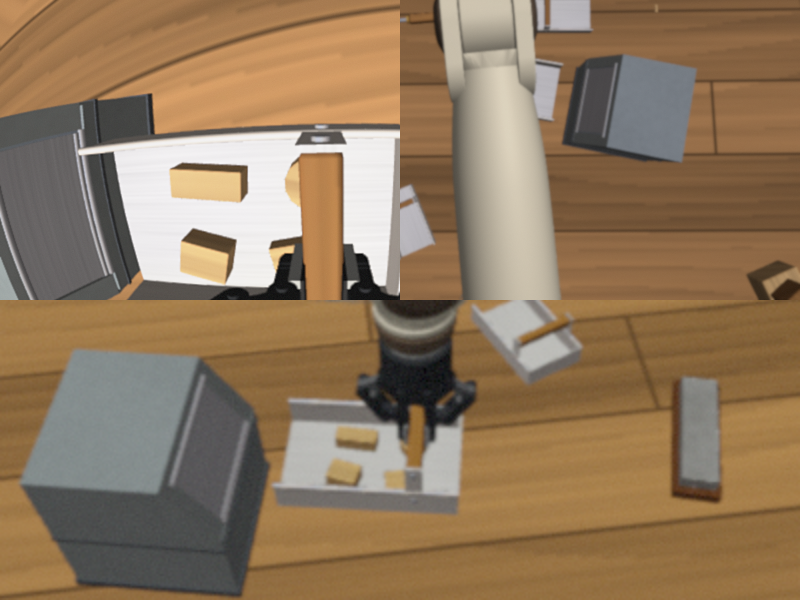

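The wrist and scene views show the grasp is good: all four offcuts are in the pan, and the lip (wrist x≈115–145) faces the sill squarely. Next I lower slightly and push in.

```bash

python3 -m pendant '{"xyz":[[0,-0.008,0.005],[0,-0.016,0.005],[0,-0.02,0],[0,-0.02,0],[0,-0.016,0],[0,-0.013,0],[0,-0.012,0],[0,-0.009,0]],"turn":[[0,0,0],[0,0,0],[0,0,0],[0,0,0],[0,0,0],[0,0,0],[0,0,0],[0,0,0]],"hand":[0.005,0.005,0.005,0.005,0.005,0.005,0.005,0.005]}' 
python3 -m pendant '{"xyz":[[0,0,0],[0,0,0]],"turn":[[0,0,0],[0,0,0]],"hand":[0.005,0.005]}' 
python3 - <<'E'
from h import *
np.set_printoptions(suppress=True)
p,R,s=tcp();print(p.round(1),R.as_matrix().round(3),s['wrist_force'])
a=eyes.snapshot('wrist');b=eyes.snapshot('scene')
cv2.imwrite('pics/w3.png',np.hstack([a[:400,:400,::-1],cv2.resize(b[130:290,130:290],(400,400))[:,:,::-1]]))
E
```

```text
time: 9.05
ee_pos: [547.2, -63.6, 381.2]
orientation: [0.0, 0.104, 0.995, 0.001]
wrist_force: [3.7, 9.2, -2.3]
width: 16.0
finger_force: 98.0
time: 9.22
ee_pos: [547.5, -63.1, 381.2]
orientation: [0.0, 0.104, 0.995, 0.001]
wrist_force: [0.4, 5.9, -5.0]
width: 15.9
finger_force: 97.7
[547.5 -63.1 381.2] [[-0.978  0.208  0.001]
 [ 0.208  0.978  0.002]
 [-0.     0.002 -1.   ]] [ 0.40697976  5.89940195 -4.96135145]
```

View pics/w3.png

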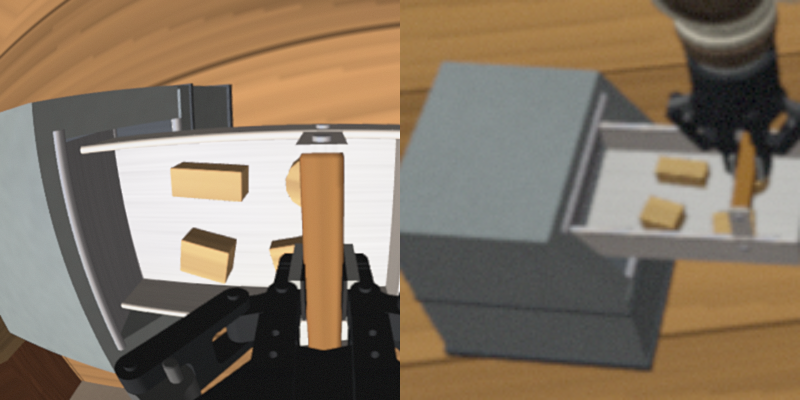

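The pan front is inside the opening, centred, and the flap is propped open. Now I lower it until it touches the sill.

```bash

python3 -m pendant '{"xyz":[[0,0,0.003],[0,0,0.004],[0,0,0.002],[0,0,0]],"turn":[[0,0,0],[0,0,0],[0,0,0],[0,0,0]],"hand":[0.005,0.005,0.005,0.005]}' |sed -n '1,2p;4p'
for i in 1 2; do python3 -m pendant '{"xyz":[[0,0,0.001],[0,0,0]],"turn":[[0,0,0],[0,0,0]],"hand":[0.005,0.005]}' |sed -n '2p;4p'; done
```

```text
time: 9.65
ee_pos: [547.5, -62.5, 371.7]
wrist_force: [0.5, 5.0, -3.6]
ee_pos: [547.5, -62.5, 371.0]
wrist_force: [1.3, 5.1, -3.3]
ee_pos: [547.5, -62.6, 370.1]
wrist_force: [1.7, 5.9, -2.4]
```

```bash

for i in 1 2; do python3 -m pendant '{"xyz":[[0,0,0.001],[0,0,0]],"turn":[[0,0,0],[0,0,0]],"hand":[0.005,0.005]}' |sed -n '2p;4p'; done
```

```text
ee_pos: [547.5, -62.7, 369.1]
wrist_force: [0.9, 5.3, -2.8]
ee_pos: [547.5, -63.1, 368.0]
wrist_force: [-0.2, 4.9, -2.9]
```

```bash

for i in 1 2; do python3 -m pendant '{"xyz":[[0,0,0.001],[0,0,0],[0,0,0]],"turn":[[0,0,0],[0,0,0],[0,0,0]],"hand":[0.005,0.005,0.005]}' |sed -n '2p;4p'; done
```

```text
ee_pos: [547.5, -63.3, 367.2]
wrist_force: [0.6, 4.8, -2.7]
ee_pos: [547.4, -63.2, 366.7]
wrist_force: [0.3, 6.7, 0.5]
```

```bash

python3 -m pendant '{"xyz":[[0,-0.00615,-0.0027],[0,-0.0123,-0.0054],[0,-0.0123,-0.0054],[0,-0.0123,-0.0054],[0,0,0]],"turn":[[-1.5,0,0],[-3,0,0],[-3,0,0],[-3,0,0],[0,0,0]],"hand":[0.005,0.005,0.005,0.005,0.005]}' 
python3 -m pendant '{"xyz":[[0,-0.0123,-0.0054],[0,-0.0123,-0.0054],[0,-0.0123,-0.0054],[0,0,0]],"turn":[[-3,0,0],[-3,0,0],[-3,0,0],[0,0,0]],"hand":[0.005,0.005,0.005,0.005]}' 
python3 - <<'E'
from h import *
p,R,s=tcp();M=R.as_matrix();px=-M[:,1];pz=-M[:,2]
print('tilt',np.degrees(np.arcsin(-px[2])).round(2),'sill pt',(p+110*px-232*pz).round(1),s['joint_pos'].round(2))
E
```

```text
time: 11.23
ee_pos: [537.9, -108.2, 383.4]
orientation: [0.011, 0.105, 0.99, 0.092]
wrist_force: [0.1, 6.1, 3.1]
width: 16.3
finger_force: 98.8
time: 11.57
ee_pos: [529.8, -146.8, 390.0]
orientation: [0.018, 0.104, 0.98, 0.169]
wrist_force: [-0.7, 3.9, 5.4]
width: 16.2
finger_force: 99.3
tilt 19.54 sill pt [ 524.6 -172.3  134.5] [-0.34  0.1   0.15  1.66  0.34 -0.13]
```

```bash

python3 -m pendant '{"xyz":[[0,-0.0123,-0.006],[0,-0.0123,-0.0057],[0,-0.0123,-0.0057],[0,-0.0123,-0.0056],[0,0,0]],"turn":[[-3,0,0],[-3,0,0],[-3,0,0],[-3,0,0],[0,0,0]],"hand":[0.005,0.005,0.005,0.005,0.005]}' |sed -n '1,2p;4p'
python3 -m pendant '{"xyz":[[0,-0.0123,-0.0054],[0,-0.0123,-0.0054],[0,-0.0123,-0.0054],[0,-0.0123,-0.0054],[0,0,0],[0,0,0],[0,0,0]],"turn":[[-3,0,0],[-3,0,0],[-3,0,0],[-3,0,0],[0,0,0],[0,0,0],[0,0,0]],"hand":[0.005,0.005,0.005,0.005,0.005,0.005,0.005]}' |sed -n '1,2p;4p'
python3 - <<'E'
from h import *
p,R,s=tcp();M=R.as_matrix();px=-M[:,1];pz=-M[:,2]
print('tilt',np.degrees(np.arcsin(-px[2])).round(2),'sill pt',(p+110*px-232*pz).round(1),s['joint_pos'].round(2),s['wrist_force'])
a=eyes.snapshot('wrist');b=eyes.snapshot('scene')
cv2.imwrite('pics/w4.png',np.hstack([a[:400,:400,::-1],cv2.resize(b[130:290,130:290],(400,400))[:,:,::-1]]))
E
```

```text
time: 11.98
ee_pos: [518.6, -199.9, 389.7]
wrist_force: [0.8, 1.0, 4.6]
time: 12.57
ee_pos: [508.0, -249.8, 378.4]
wrist_force: [-1.5, -5.5, -1.4]
tilt 43.21 sill pt [ 524.  -172.7  133.9] [-0.58  0.28  0.28  1.9   0.69 -0.49] [-1.50152127 -5.54508293 -1.42598558]
```

View pics/w4.png

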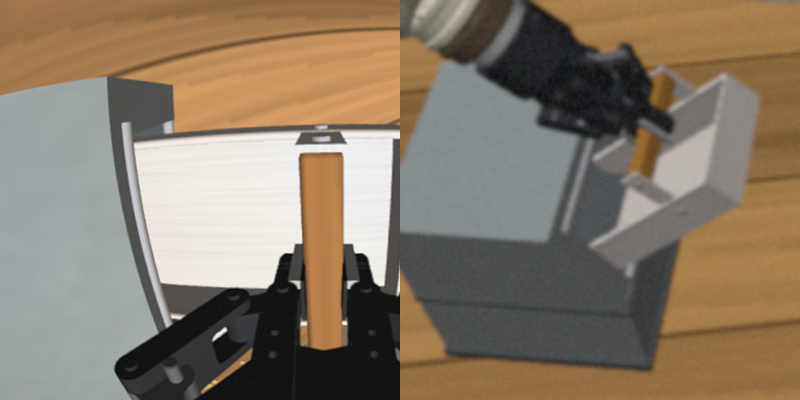

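The pan floor looks empty in view, with the flap still propped by the pan. The strip near the lip is hidden, so I'll shake briefly, wait, then tip it back level with the flap still open.

```bash

python3 -m pendant '{"xyz":[[0,0.006,0],[0,-0.006,0],[0,0.006,0],[0,-0.006,0],[0,0.006,0],[0,-0.006,0],[0,0,0],[0,0,0]],"turn":[[0,0,0],[0,0,0],[0,0,0],[0,0,0],[0,0,0],[0,0,0],[0,0,0],[0,0,0]],"hand":[0.005,0.005,0.005,0.005,0.005,0.005,0.005,0.005]}' |sed -n '1,2p;4p'
python3 -m pendant '{"xyz":[[0,0.0123,0.0042],[0,0.0123,0.0048],[0,0.0123,0.0048],[0,0.0123,0.0048],[0,0.0123,0.0048],[0,0.0123,0.0048],[0,0.0123,0.0048],[0,0,0]],"turn":[[3,0,0],[3,0,0],[3,0,0],[3,0,0],[3,0,0],[3,0,0],[3,0,0],[0,0,0]],"hand":[0.005,0.005,0.005,0.005,0.005,0.005,0.005,0.005]}' |sed -n '1,2p;4p'
python3 - <<'E'
from h import *
p,R,s=tcp();M=R.as_matrix();px=-M[:,1];pz=-M[:,2]
print('tilt',np.degrees(np.arcsin(-px[2])).round(2),'sill pt',(p+110*px-232*pz).round(1),s['joint_pos'].round(2),s['wrist_force'])
a=eyes.snapshot('wrist');b=eyes.snapshot('scene')
cv2.imwrite('pics/w5.png',np.hstack([a[:400,:400,::-1],cv2.resize(b[130:290,130:290],(400,400))[:,:,::-1]]))
E
```

```text
time: 13.33
ee_pos: [508.0, -249.4, 379.1]
wrist_force: [-0.7, -3.0, 4.5]
time: 14.0
ee_pos: [526.8, -159.8, 399.9]
wrist_force: [-0.3, 3.9, -3.3]
tilt 22.35 sill pt [ 524.  -173.   143.5] [-0.37  0.12  0.19  1.7   0.38 -0.18] [-0.27335526  3.90321588 -3.30848478]
```

View pics/w5.png

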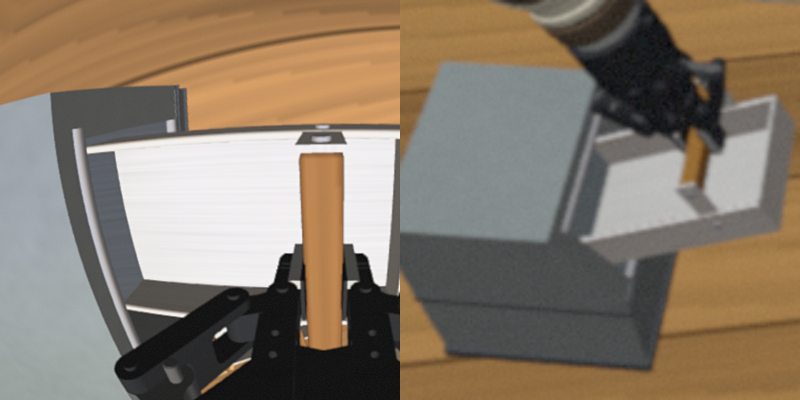

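The pan floor is bare all the way to the lip in both views. Next: level it, draw it out and check the flap.

```bash

python3 -m pendant '{"xyz":[[0,0.0131,0.0057],[0,0.0131,0.0057],[0,0.0131,0.0057],[0,0.0131,0.0057],[0,0.0131,0.0057],[0,0.0131,0.0057],[0,0.0131,0.0057],[0,0,0]],"turn":[[3.2,0,0],[3.2,0,0],[3.2,0,0],[3.2,0,0],[3.2,0,0],[3.2,0,0],[3.2,0,0],[0,0,0]],"hand":[0.005,0.005,0.005,0.005,0.005,0.005,0.005,0.005]}' |sed -n '1,4p'
python3 -m pendant '{"xyz":[[0,0.008,0],[0,0.012,0],[0,0.012,0],[0,0.012,0],[0,0.015,0],[0,0.02,0],[0,0.025,0],[0,0.025,0]],"turn":[[0,0,0],[0,0,0],[0,0,0],[0,0,0],[0,0,0],[0,0,0],[0,0,0],[0,0,0]],"hand":[0.005,0.005,0.005,0.005,0.005,0.005,0.005,0.005]}' |sed -n '1,4p'
python3 -m pendant '{"xyz":[[0,0.02,0],[0,0.015,0],[0,0.008,0],[0,0,0]],"turn":[[0,0,0],[0,0,0],[0,0,0],[0,0,0]],"hand":[0.005,0.005,0.005,0.005]}' |sed -n '1,4p'
python3 - <<'E'
from h import *
p,R,s=tcp();M=R.as_matrix();px=-M[:,1];pz=-M[:,2]
print('tilt',np.degrees(np.arcsin(-px[2])).round(2),R.as_matrix().round(3),p.round(1),s['wrist_force'])
a=eyes.snapshot('wrist');b=eyes.snapshot('scene')
cv2.imwrite('pics/w6.png',np.hstack([a[:400,:400,::-1],cv2.resize(b[130:330,130:330],(400,400))[:,:,::-1]]))
E
```

```text
time: 14.77
ee_pos: [547.3, -64.7, 379.8]
orientation: [-0.001, 0.103, 0.995, 0.0]
wrist_force: [1.1, 7.1, -3.3]
time: 15.43
ee_pos: [573.7, 60.5, 382.3]
orientation: [0.0, 0.105, 0.995, 0.001]
wrist_force: [0.3, -0.7, -4.5]
time: 15.77
ee_pos: [582.6, 102.8, 381.9]
orientation: [0.0, 0.103, 0.995, 0.001]
wrist_force: [-0.6, 0.2, -3.5]
tilt 0.09 [[-0.979  0.206  0.   ]
 [ 0.206  0.979  0.002]
 [ 0.     0.002 -1.   ]] [582.6 102.8 381.9] [-0.64654874  0.24607978 -3.47353276]
```

View pics/w6.png

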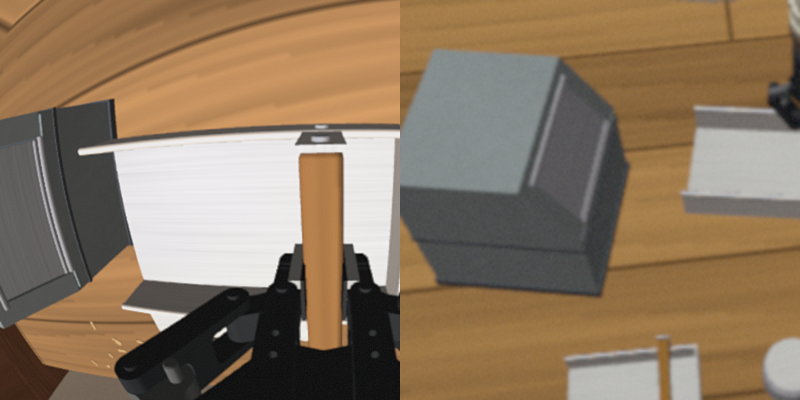

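The flap is shut flush and the pan is empty. Now I lower it to the free bench in front of the bin.

```bash

python3 -m pendant '{"xyz":[[0,0,0.01],[0,0,0.02],[0,0,0.025],[0,0,0.025],[0,0,0.025],[0,0,0.02],[0,0,0.011],[0,0,0.005]],"turn":[[0,0,0],[0,0,0],[0,0,0],[0,0,0],[0,0,0],[0,0,0],[0,0,0],[0,0,0]],"hand":[0.005,0.005,0.005,0.005,0.005,0.005,0.005,0.005]}' |sed -n '1,4p'
python3 -m pendant '{"xyz":[[0,0,0.003],[0,0,0.001],[0,0,0]],"turn":[[0,0,0],[0,0,0],[0,0,0]],"hand":[0.005,0.005,0.005]}' |sed -n '1,4p'
for i in 1 2 3; do python3 -m pendant '{"xyz":[[0,0,0.001],[0,0,0]],"turn":[[0,0,0],[0,0,0]],"hand":[0.005,0.005]}' |sed -n '2p;4p'; done
```

```text
time: 16.53
ee_pos: [581.8, 100.7, 238.8]
orientation: [-0.001, 0.105, 0.994, 0.0]
wrist_force: [0.2, 0.4, -3.8]
time: 16.78
ee_pos: [582.8, 101.5, 238.2]
orientation: [0.001, 0.104, 0.995, 0.001]
wrist_force: [0.0, -0.4, -3.1]
ee_pos: [582.7, 101.7, 237.0]
wrist_force: [0.5, 0.5, -3.9]
ee_pos: [582.5, 101.7, 235.4]
wrist_force: [-0.0, 0.7, -3.6]
ee_pos: [582.4, 101.7, 234.0]
wrist_force: [0.5, 0.4, -3.2]
```

```bash

for i in 1 2 3 4; do python3 -m pendant '{"xyz":[[0,0,0.0008],[0,0,0]],"turn":[[0,0,0],[0,0,0]],"hand":[0.005,0.005]}' |sed -n '2p;4p'; done
```

```text
ee_pos: [582.4, 101.7, 233.1]
wrist_force: [0.2, -0.1, -3.5]
ee_pos: [582.4, 101.7, 232.5]
wrist_force: [0.9, 0.3, -3.3]
ee_pos: [582.5, 101.7, 232.1]
wrist_force: [-0.9, -0.1, -0.4]
ee_pos: [582.4, 101.7, 232.1]
wrist_force: [-3.4, 0.1, 5.3]
```

```bash

python3 -m pendant '{"xyz":[[0,0,0],[0,0,0],[0,0,0],[0,0,0],[0,0,0],[0,0,0],[0,0,0],[0,0,0]],"turn":[[0,0,0],[0,0,0],[0,0,0],[0,0,0],[0,0,0],[0,0,0],[0,0,0],[0,0,0]],"hand":[0.03,0.04,0.05,0.06,0.06,0.06,0.06,0.06]}' 
python3 -m pendant '{"xyz":[[0,0,-0.005],[0,0,-0.01],[0,0,-0.02],[0,0,-0.03],[0,0,-0.03],[0,0,-0.03],[0,0,-0.02],[0,0,-0.01]],"turn":[[0,0,0],[0,0,0],[0,0,0],[0,0,0],[0,0,0],[0,0,0],[0,0,0],[0,0,0]],"hand":[0.06,0.06,0.06,0.06,0.06,0.06,0.06,0.06]}' 
python3 - <<'E'
from h import *
a=eyes.snapshot('wrist');b=eyes.snapshot('scene')
cv2.imwrite('pics/w7.png',np.hstack([cv2.resize(a,(400,300))[:,:,::-1],cv2.resize(b[100:370,110:470],(400,300))[:,:,::-1]]))
E
```

```text
time: 18.62
ee_pos: [582.5, 101.7, 230.9]
orientation: [0.0, 0.104, 0.995, 0.001]
wrist_force: [-0.1, -0.2, 0.6]
width: 59.6
finger_force: 0.0
time: 19.28
ee_pos: [582.3, 101.4, 390.4]
orientation: [0.003, 0.104, 0.995, 0.002]
wrist_force: [0.0, -0.3, 0.1]
width: 60.0
finger_force: 0.0
```

View pics/w7.png

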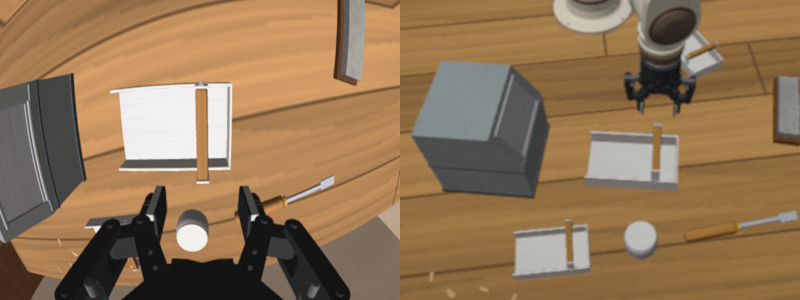

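The pan is flat and empty on the bench, the flap is shut, the tin, gouge and whetstone are where they were, and the gripper is clear.

```bash
python3 -c "
from cell import job
print(job.job_done())"
```

```text
the job is handed in; nothing more can be done
None
```

I tipped the offcuts into the bin (none left in the pan), the flap sprang shut, the empty pan is flat on the bench, the whetstone, tin and gouge look undisturbed, and the job was handed in at about 19 s.

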